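# Zero the coating gauge and hold it on the ringed measuring spot of the tilted flange

### The job

Take the coating-thickness gauge out of its dock and zero it: stand it upright on the bare steel disc of the zero plate, with its sprung tip pushed lightly about half way in, for at least a second. Then carry it to the blue coated flange on the tilted table and finish there still gripping the gauge, holding its tip inside the yellow ring, square to the sloping face, again with the tip lightly pushed about half way in. Never press hard, do not shift the flange's setting, and leave the pen, caliper and jar where they lie.

Things in the scene. Friction and masses are not known exactly. Their poses are not given: they have to be found in the camera images.
- gauge: pen-type coating gauge, loose, 0.18 kg, upright in the dock. Black housing 26 (x) x 32 (y) x 74 mm with orange front (-x) and display; under it a round nose 18 mm across, 34 mm long, with a thin sprung tip. Origin: centre of the nose's end face; z up the gauge's long axis. Housing from z = 34 to 108 mm: grip it across x or y near z = 84 mm. At rest the tip reaches z = -8 mm
- probe_tip (a point): very end of the gauge's sprung tip (a brass contact, 5 to 7 mm across); z along the gauge, as for gauge. It moves with the sprung tip
- probe (a joint): how far the sprung tip is pushed into the gauge, in m: 0 at rest (8 mm showing), 0.008 bottomed. The spring gives 1.5 N at the start of the stroke, 3.5 N half way and 5.5 N at the end
- dock: fixed gauge dock: black base 88 x 80 x 8 mm, grey block 50 x 50 mm on it, top 54 mm up. The gauge's nose hangs in a 22 mm hole in the block, its housing rests on the block's top, so it must rise 45 mm straight up to come clear. Origin: centre of the underside, z up; faces the same way as the gauge
- zero_plate: loose zero plate: black plastic carrier 66 x 66 x 8 mm holding a bare steel disc 48 mm across whose top stands at z = 10 mm; 0.35 kg. Origin: centre of the underside, z up
- zero_spot (a point): centre of the bare steel disc's upper face
- flange: blue powder-coated disc, 120 mm across, 12 mm thick, on a turntable on the tilt stand, held at its centre by a washer (36 mm across) and a knurled nut with spigot, 17 mm high in all. Origin: centre of the coated upper face; z: normal of that face, leaning 9 to 26 degrees towards the stand's -x side. Tilt and turn are clamped stiffly and must stay as they are
- measuring_spot (a point): centre of the yellow ring (inside diameter about 19 mm) drawn on the coated face of the flange, 43 mm from the flange's centre, on the face itself; z points out of the face, square to it
- tilt_stand: fixed grey tilt-and-turn inspection table: base plate 150 x 150 x 12 mm with two cheeks up to 96 mm high carrying the tilting plate, turntable and flange. Origin: centre of the underside; -x is the side the flange leans to; a clamp lever sticks out to 95 mm on the -y side
- marker: blue marker pen lying on the bench, 131 mm long, 16 mm across; leave it alone
- caliper: steel caliper lying flat, 200 mm long, 63 mm wide; leave it alone
- jar: white jar with a red lid, 54 mm across, 69 mm high; leave it alone
Things that resemble listed ones, but are neither listed nor needed, are in the scene too. There is more than one size of the gauge; the one meant has the size given above.

How it is judged:
On the way, in this order (a step that is already met when the one before it is completed fails the run):
1. the gauge is lifted clear of its dock in the gripper (contact force between the fingers and gauge above 2 N and contact force between gauge and dock below 0.1 N and z of gauge in the frame of dock above 0.057 m), for 0.1 s.
2. the gauge stands upright on the bare steel disc with its sprung tip partly pushed in, for 0.8 s (contact force between the fingers and gauge above 2 N and contact force between gauge and dock below 0.1 N and value of joint probe between 0.0012 and 0.0072 m and horizontal distance between probe_tip and zero_spot below 0.02 m and distance between probe_tip and zero_spot below 0.022 m and angle between gauge's own z axis and vertical below 0.13 rad and contact force between gauge and zero_plate above 1 N), for 0.8 s.
At the end, for the whole second after the job is handed in: Gauge gripped, at rest, touching neither dock nor zero plate; tip within 8.5 mm of the yellow ring's centre; axis within 0.13 rad of the normal of the flange face; sprung tip pushed in 1.2 to 7.2 mm; 1 to 10 N between gauge and flange (contact force between the fingers and gauge above 2 N and contact force between gauge and dock below 0.1 N and value of joint probe between 0.0012 and 0.0072 m and distance between probe_tip and measuring_spot below 0.0085 m and angle between the z axis of gauge and the z axis of flange, either way round below 0.13 rad and z of gauge in the frame of measuring_spot above 0 m and contact force between gauge and flange between 1 and 10 N and linear speed of gauge below 0.02 m/s and contact force between gauge and zero_plate below 0.1 N); the arm keeps its last pose, push and grip.
It fails at once if the gauge is pressed hard (over 25 N) on the flange (contact force between gauge and flange above 25 N).
It fails at once if the gauge is pressed hard (over 25 N) on the zero plate (contact force between gauge and zero_plate above 25 N).
It fails at once if the flange's tilt or turn is shifted (measuring spot moved over 6 mm) (distance of measuring_spot from where it was at the start of the episode above 0.006 m).
It fails at once if the pen, caliper or jar is moved more than 20 mm (distance of any of marker, caliper, jar from where it was at the start of the episode above 0.02 m).
It also fails if it takes over 54 s, if anything falls off the work surface, if the arm or the gripper's body presses on something with over 40 N, if the wrist force passes 120 N, or if a joint passes its speed limit or range.

### The arm

A 6-joint arm with a two-finger parallel gripper is mounted at the origin on a cart in front of the work surface, level with it; the furniture and walls round the work are solid. World frame = base frame: x ahead of the robot, y to its left, z up, the work surface at z = 0. Lengths are in m, angles in rad, forces in N, time in s.
With the tool pointing down it reaches from about 0.35 to 0.975 m from the base axis. Payload 4.9 kg.
Tool frame: the origin (TCP) lies at the very end of the fingers, on their centre line; the grasp point (between the pads) lies 19 mm behind it; z points along the fingers, x is the direction in which the jaws open and shut, and the axes are right-handed (so a half turn about z gives the same grasp; the last joint's range is limited). The gripper opens to 85 mm and grips with 20 to 120 N. Pads are 22 mm wide; open, the fingers measure 114 mm over their backs; the gripper's body (76 mm by 85 mm) begins 54 mm behind the grasp point. The pads swing forward as they close: fully open they stand 13 mm farther back than shut.
Start: joints at [-1.458, 0.053, 1.613, -0, 1.476, -0.119], TCP at [0.144, -0.608, 0.231] pointing down, gripper open.
Joint ranges: [-3.01, 3.01], [-1.01, 2.22], [0.06, 2.58], [-1.02, 4.17], [0.09, 2.62], [-3.14, 3.14]. Speed limits (rad/s): [2.57, 2.57, 3.14, 3.14, 3.14, 3.14].

### API

Orientations are given as a unit quaternion [w, x, y, z].
In Python, from plant import manip, imaging gives the robot as it stands.
- The arm moves only by the shell command python3 -m pendant 'ROWS'. ROWS is JSON, a list that holds one entry, the list of rows, each a list of 7 numbers: the turn, a rotation vector about the world's x, y, z in units of pi rad (1.0 is pi rad), then the shift along the world's x, y, z in units of 250 mm (1.0 is 250 mm), then the opening, from 0 (shut) to 1 (fully open). In form: [[[ax, ay, az, tx, ty, tz, claw], ...]]. A call has 1 to 20 rows; each row shifts and turns the commanded pose from where the row before left it; what a row does not reach is not made up. A row lasts 1/8 s, in which the tool goes at most 62.5 mm and 10.7 degrees, less where a joint would pass 70% of its speed; a pose out of reach is approached as far as the arm can. A call with a number of a shift or a turn outside -1 to 1 is refused whole. A call with a gripper value outside its range is refused whole. The fingers move at their own pace and stop on an object; the grip force is fixed at half the most. Time passes only in rows, so rows that do not move let the fingers close. It gives the time, the measured TCP pose, the force and the opening at its end, in the units of the state.
- manip.state(): the state, without advancing time (a new reading comes with each control period).
- imaging.grab_frame(name): name is "scene" or "top" or "wrist"; returns a dict with "frame" (384x512x3 uint8, blue, green, red), "mtx" (3x3 intrinsics, pixels), "world_to_cam" (4x4, takes a point from world to camera coordinates). Camera axes: x right, y down, z forward; pixel columns grow to the right and rows downward; lengths in m; the calibration is good to about 2 mm. A picture is of the moment at which its call begins. There is no depth.
- manip.job_done(): hands the job in, once; it reports no verdict.
The state is a dict: "time": time; "joint_pos": joint angles; "joint_vel": joint speeds; "joint_efforts": joint torques, N m; "tool_pos": TCP position; "tool_rot": TCP orientation; "contact_force": force on the tool from outside, world axes, zero at the start; "ft_torque": the same for the moment, N m; "gripper_width": opening from 0.0 (shut) to 1.0 (fully open).
Only numpy, scipy, OpenCV 4.12 (cv2) and the standard library are available. Lean on these libraries where they do the work, as an engineer would, in place of code of your own. Each camera call takes 0.05 s, during which the arm holds its last target. There are 200 camera calls.

## Working session

There is one attempt and no reset: what is moved stays moved. The work goes in short steps, Python scripts to look and compute and a shell command to move; the robot and the scene stay as the last step left them, time stands still between calls to the robot, and variables do not carry over. Pictures are saved under pics/ and viewed, about 8 in all and at most 12, crops included, and the job is handed in when it is done.

```bash
mkdir -p pics; ls; cat > h.py <<'E'
import numpy as np, cv2
from plant import manip, imaging
def grab(n,save=None):
    f=imaging.grab_frame(n)
    if save: cv2.imwrite('pics/'+save,f['frame'])
    return f
def ray(f,u,v):
    T=np.array(f['world_to_cam']);R=T[:3,:3];o=-R.T@T[:3,3]
    d=R.T@np.linalg.inv(f['mtx'])@np.array([u,v,1.]);return o,d/np.linalg.norm(d)
def onz(f,u,v,z):
    o,d=ray(f,u,v);return o+d*(z-o[2])/d[2]
def tri(rs):
    A=0;b=0
    for o,d in rs:
        P=np.eye(3)-np.outer(d,d);A=A+P;b=b+P@o
    return np.linalg.solve(A,b)
def proj(f,p):
    T=np.array(f['world_to_cam']);c=T[:3,:3]@np.asarray(p)+T[:3,3];q=f['mtx']@c;return q[:2]/q[2]
E
python3 - <<'E'
from h import *
import pickle
d={n:grab(n,n+'0.png') for n in('scene','top')}
pickle.dump(d,open('d0.pkl','wb'))
for n in d:
    T=d[n]['world_to_cam'];print(n,np.round(-T[:3,:3].T@T[:3,3],3),d[n]['mtx'][0,0])
cv2.imwrite('pics/both.png',cv2.resize(np.vstack([d['scene']['frame'],d['top']['frame']]),None,fx=.78,fy=.78))
print(manip.state())
E
```

```text
pics
scene [0.072 0.961 0.842] 457.31577085270163
top [ 0.087 -0.214  1.527] 476.85805425379624
{'time': 0.1, 'joint_pos': array([-1.45798114e+00,  5.33145742e-02,  1.61414806e+00, -9.59083594e-06,
        1.47601795e+00, -1.18997557e-01]), 'joint_vel': array([ 7.25987049e-05, -1.22115920e-03, -1.22967228e-03,  2.21888079e-03,
       -1.33505692e-03, -1.13981262e-03]), 'joint_efforts': array([ 2.92647110e-04, -3.94904995e+01, -3.71365178e+01, -1.53100414e-04,
        3.91585272e-03,  3.83813685e-06]), 'tool_pos': array([ 0.14352404, -0.6077168 ,  0.23017641]), 'tool_rot': array([-6.66177690e-04,  7.84137090e-01, -6.20586926e-01, -6.68801740e-04]), 'contact_force': array([ 0.74938264, -0.15346742,  0.57025489]), 'ft_torque': array([ 0.00828768, -0.02359105,  0.04392219]), 'gripper_width': 0.9991097258939442}
```

View pics/scene0.png

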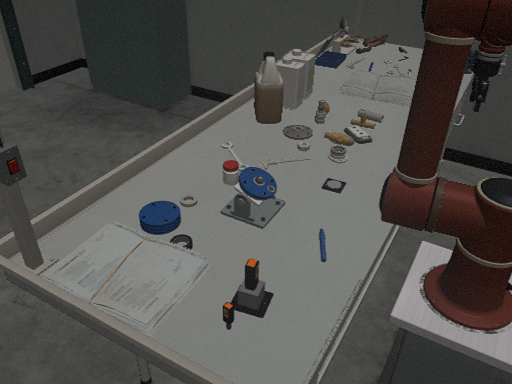

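View pics/top0.png

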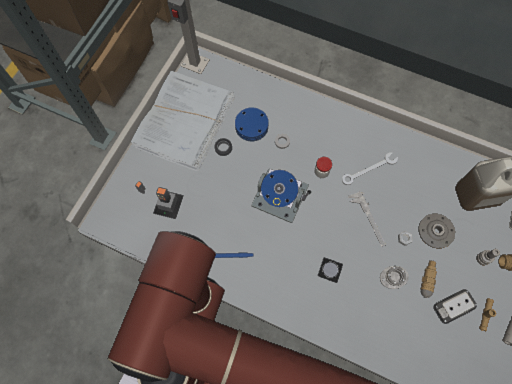

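In both views I can see:
- **Dock and gauge:** scene (252,275), top (165,198).
- **Small look-alike gauge:** scene (228,313), top (139,185).
- **Zero plate:** scene (334,185), top (330,269).
- **Tilted flange:** scene (257,185), top (279,188).
- **Flat blue decoy flange:** top (252,124).

The gauge in the dock fits the description. I'll confirm it in an enlarged crop.

```bash
python3 - <<'E'
from h import *
import pickle
d=pickle.load(open('d0.pkl','rb'))
def c(n,x,y,w,h,s): return cv2.resize(d[n]['frame'][y:y+h,x:x+w],(w*s,h*s),interpolation=cv2.INTER_CUBIC)
a=np.hstack([c('scene',215,250,64,80,6)[:, :384],c('top',120,165,64,80,6)])  # 480 tall
b=np.hstack([c('scene',215,155,80,80,5),c('top',240,150,80,80,5)])
for i,n in enumerate([a,b]): print(n.shape)
img=np.vstack([cv2.resize(a,(640,400)) ,cv2.resize(b,(640,320))])
img=cv2.resize(img,(533,600)); 
cv2.imwrite('pics/crop1.png',np.hstack([cv2.resize(a,(480,300)),np.zeros((300,0,3),np.uint8)]))
top=np.hstack([cv2.resize(a[:,:384],(320,400)),cv2.resize(a[:,384:],(320,400))])
cv2.imwrite('pics/crop1.png',cv2.resize(np.vstack([np.hstack([a[:300*1,:],]),]),(768,300)))
A=np.hstack([c('scene',215,250,66,50,6),c('top',130,170,66,50,6)])
B=np.hstack([c('scene',225,160,66,50,6),c('top',247,165,66,50,6)])
cv2.imwrite('pics/crop1.png',np.vstack([A,B]))
for n in d:
    f=d[n]; print(n,[np.round(onz(f,u,v,0)[:2],3) for u,v in ((256,192),(300,192),(256,240))])
E
```

```text
(480, 768, 3)
(400, 800, 3)
scene [array([ 0.677, -0.12 ]), array([ 0.554, -0.196]), array([0.556, 0.09 ])]
top [array([0.617, 0.044]), array([ 0.68 , -0.093]), array([ 0.463, -0.028])]
```

View pics/crop1.png

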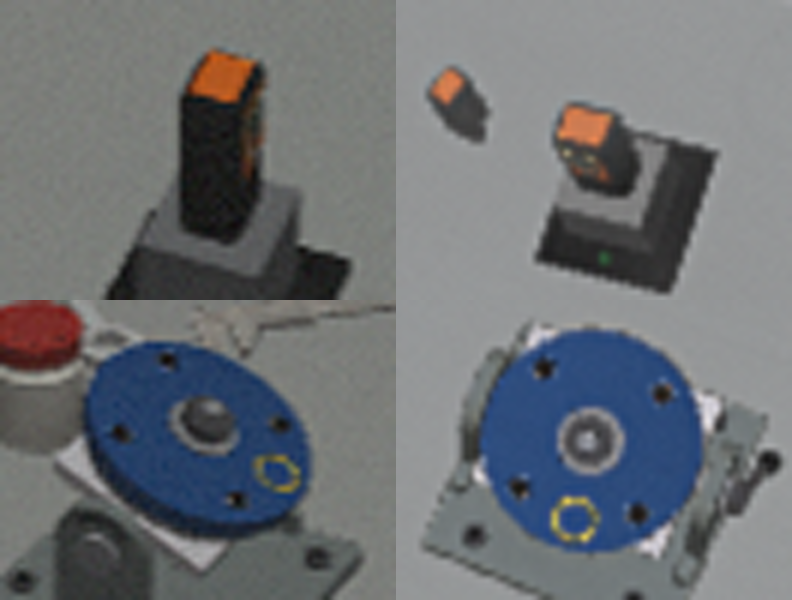

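The crop confirms it. The docked gauge is the full-size one, with an orange top at about top (161.5,191), and the loose one is smaller. The yellow ring is at top (276.8,201.7) and scene (271.3,188.8), and the four bolt holes give the face normal.

```bash
python3 - <<'E'
from h import *
import pickle
d=pickle.load(open('d0.pkl','rb'));S,T=d['scene'],d['top']
def tr(ps,pt):
    p=tri([ray(S,*ps),ray(T,*pt)]);return p,np.linalg.norm(proj(S,p)-ps),np.linalg.norm(proj(T,p)-pt)
s=lambda x,y:(225+x/6-.4,160+(y-300)/6-.4); t=lambda x,y:(247+(x-396)/6-.4,165+(y-300)/6-.4)
H=[]
for a,b in [((168,360),(662,394)),((282,425),(638,514)),((237,500),(519,488)),((122,433),(544,370))]:
    p=tr(s(*a),t(*b));H.append(p[0]);print('hole',np.round(p[0],4),p[1:])
H=np.array(H);c=H.mean(0);n=np.cross(H[2]-H[0],H[3]-H[1]);n/=np.linalg.norm(n);n*=np.sign(n[2])
print('centre',c,'n',n,'tilt',np.degrees(np.arccos(n[2])),[np.linalg.norm(h-c) for h in H],(H-c)@n)
r=tr(s(278,473),t(575,520));print('ring',r,np.linalg.norm(r[0]-c),(r[0]-c)@n)
print('gauge top',tr((252.3,262.4),(161.1,190.8)), onz(T,161.1,190.8,.128))
t2=lambda x,y:(130+(x-396)/6-.4,170+y/6-.4)
C=[onz(T,*t2(*q),.008)[:2] for q in((718,152),(668,292),(537,262))];print('dock corners',C,'mid',(C[0]+C[2])/2,np.linalg.norm(C[0]-C[1]),np.linalg.norm(C[2]-C[1]))
e=C[0]-C[1];print('dir x',np.degrees(np.arctan2(e[1],e[0]))); e=C[2]-C[1];print('dir y',np.degrees(np.arctan2(e[1],e[0])))
for nm,(x,y) in (('scene',(334,185)),('top',(330,269))):
    f=d[nm];g=cv2.cvtColor(f['frame'],6)[y-16:y+17,x-16:x+17]
    m=(g<70).astype(np.uint8);cn=max(cv2.findContours(m,0,2)[0],key=cv2.contourArea);R=cv2.minAreaRect(cn);u=np.array(R[0])+[x-16,y-16]
    print(nm,R,u,onz(f,*u,.009))
E
```

```text
hole [ 0.6572 -0.0612  0.1228] (np.float64(0.11343647117325803), np.float64(0.10733083831221306))
hole [ 0.5985 -0.0743  0.0969] (np.float64(0.028106149363199977), np.float64(0.026533626509943536))
hole [ 0.5877 -0.0099  0.0923] (np.float64(0.16841926871189164), np.float64(0.15238850198500017))
hole [0.6457 0.0022 0.1179] (np.float64(0.16197646555149817), np.float64(0.14695989606774035))
centre [ 0.62228267 -0.03579494  0.10746012] n [-0.40332244 -0.00236981  0.91505486] tilt 23.78648133407198 [np.float64(0.045828648073151804), np.float64(0.046453715484437774), np.float64(0.045806425716645276), np.float64(0.04582248140032095)] [-3.03807238e-07  3.03807238e-07 -3.03807238e-07  3.03807238e-07]
ring (array([ 0.58403663, -0.04431511,  0.08987937]), np.float64(0.04479641213586189), np.float64(0.04139209109367317)) 0.04294688803596183 -0.0006416695750704374
gauge top (array([0.45047818, 0.29481899, 0.12890381]), np.float64(0.18394538757191187), np.float64(0.13211447725645362)) [0.45113317 0.2952761  0.128     ]
dock corners [array([0.50065951, 0.26300026]), array([0.41530383, 0.24903734]), array([0.40019479, 0.32405247])] mid [0.45042715 0.29352636] 0.086490205001073 0.07652158540218208
dir x 9.290448782319446
dir y 101.38776932374931
scene ((15.441177368164062, 16.235294342041016), (21.828205108642578, 11.884244918823242), 14.03624439239502) [333.44117737 185.23529434] [ 0.47105043 -0.2782876   0.009     ]
top ((16.049999237060547, 16.849998474121094), (20.23857307434082, 19.922346115112305), 18.434947967529297) [330.04999924 269.84999847] [ 0.46997492 -0.28574157  0.009     ]
```

Estimates so far:
- **Gauge:** (0.450, 0.294), yaw about 10°.
- **Flange:** tilt about 23.8°, normal (-0.403, -0.002, 0.915).
- **Ring:** (0.584, -0.044, 0.090).
- **Zero plate:** about (0.470, -0.284).

I'll grip across the gauge's x. On the way to the dock I'll pass over the zero plate for a wrist look.

```bash
R='[0,0,0.0537,0.136,0.146,0.013,1]'; python3 -m pendant '[[[0,0,0.0537,0.136,0.146,0.013,1],[0,0,0.0537,0.136,0.146,0.013,1],[0,0,0.0537,0.136,0.146,0.013,1],[0,0,0.0537,0.136,0.146,0.013,1],[0,0,0.0537,0.136,0.146,0.013,1],[0,0,0.0537,0.136,0.146,0.013,1],[0,0,0.0537,0.136,0.146,0.013,1],[0,0,0.0537,0.136,0.146,0.013,1],[0,0,0.0537,0.136,0.146,0.013,1],[0,0,0,0,0,0,1]]]'
python3 - <<'E'
from h import *
f=grab('wrist','w1.png')
for p in((.47,-.2857,.01),(.471,-.278,.01)):print(proj(f,p))
print(manip.state()['joint_pos'])
E
```

```text
time: 1.35
tool_pos: [0.451, -0.2775, 0.2604]
tool_rot: [-0.0, 0.996, 0.092, 0.0]
contact_force: [-0.7, -0.3, -0.1]
gripper_width: 0.999
[269.19137722 171.24477694]
[270.96982842 166.05787704]
[-6.94888420e-01 -1.93205110e-01  1.79875577e+00 -3.94295697e-04
  1.53676841e+00 -8.76108448e-01]
```

View pics/w1.png

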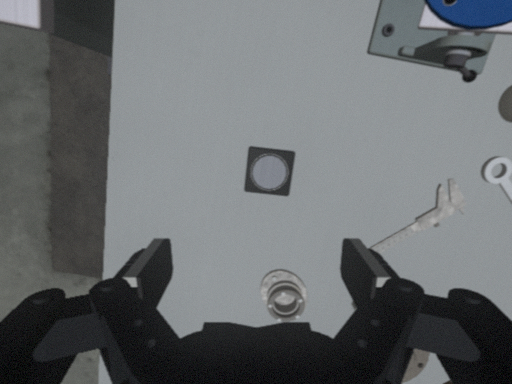

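The wrist view shows the steel disc at (269,172), which agrees with (0.470, -0.286). Now on to the dock.

```bash
python3 -m pendant '[[[0,0,0,0,0.208,0,1],[0,0,0,0,0.208,0,1],[0,0,0,0,0.208,0,1],[0,0,0,0,0.208,0,1],[0,0,0,0,0.208,0,1],[0,0,0,0,0.208,0,1],[0,0,0,0,0.208,0,1],[0,0,0,0,0.208,0,1],[0,0,0,0,0.208,0,1],[0,0,0,0,0.208,0,1],[0,0,0,0,0.208,0,1],[0,0,0,0,0,0,1]]]'
python3 - <<'E'
from h import *
f=grab('wrist','w2.png')
h=cv2.cvtColor(f['frame'],cv2.COLOR_BGR2HSV);m=cv2.inRange(h,(3,130,90),(20,255,255))
for c in cv2.findContours(m,0,2)[0]:
    if cv2.contourArea(c)>60:
        r=cv2.minAreaRect(c);print(r,cv2.contourArea(c),onz(f,*r[0],.128))
print(proj(f,(.4505,.2945,.128)))
E
```

```text
time: 2.9
tool_pos: [0.4494, 0.2935, 0.2597]
tool_rot: [0.0, 0.996, 0.09, -0.001]
contact_force: [0.2, -1.0, 1.1]
gripper_width: 1.0
((6.0, 309.5), (21.0, 12.0), 90.0) 79.0 [0.19470186 0.09686881 0.128     ]
((258.0, 183.0), (24.0, 18.0), 90.0) 423.0 [0.44973183 0.29440334 0.128     ]
((304.91754150390625, 141.31443786621094), (19.596181869506836, 9.950392723083496), 66.03750610351562) 73.5 [0.48625637 0.34270193 0.128     ]
[258.77877205 183.04256036]
```

View pics/w2.png

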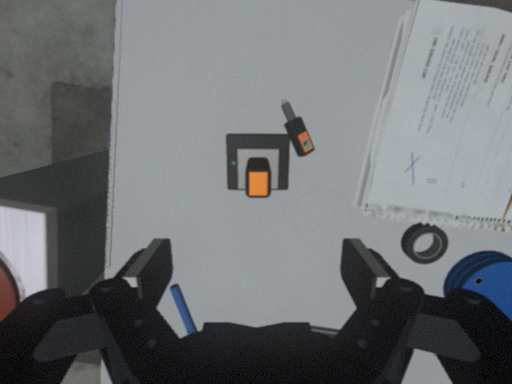

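The gauge top is at (258,183), directly below and square to the jaws, so I'll descend and grip.

```bash
python3 -m pendant '[[[0,0,0,0.002,0.004,-0.16,1],[0,0,0,0,0,-0.16,1],[0,0,0,0,0,-0.16,1],[0,0,0,0,0,-0.12,1],[0,0,0,0,0,-0.1,1],[0,0,0,0,0,0,1],[0,0,0,0,0,0,0],[0,0,0,0,0,0,0],[0,0,0,0,0,0,0],[0,0,0,0,0,0,0],[0,0,0,0,0,0,0],[0,0,0,0,0,0,0],[0,0,0,0,0,0,0],[0,0,0,0,0,0,0]]]'; python3 -c "
from h import *
print(manip.state()['contact_force'],manip.state()['gripper_width'])"
```

```text
time: 4.7
tool_pos: [0.4508, 0.2936, 0.0867]
tool_rot: [-0.0, 0.996, 0.09, 0.001]
contact_force: [0.6, -2.0, 5.6]
gripper_width: 0.302
[ 0.59844756 -1.97901427  5.60757975] 0.30248112683732353
```

```bash
python3 -m pendant '[[[0,0,0,0,0,0.08,0],[0,0,0,0,0,0.12,0],[0,0,0,0,0,0.16,0],[0,0,0,0,0,0.16,0],[0,0,0,0,0,0.12,0],[0,0,0,0,0,0,0]]]'
python3 -m pendant '[[[0,0,0,0.007,-0.1,0,0],[0,0,0,0.007,-0.211,0,0],[0,0,0,0.007,-0.211,0,0],[0,0,0,0.007,-0.211,0,0],[0,0,0,0.007,-0.211,0,0],[0,0,0,0.007,-0.211,0,0],[0,0,0,0.007,-0.211,0,0],[0,0,0,0.007,-0.211,0,0],[0,0,0,0.007,-0.211,0,0],[0,0,0,0.007,-0.211,0,0],[0,0,0,0.007,-0.211,0,0],[0,0,0,0,-0.11,0,0],[0,0,0,0,0,0,0]]]'
python3 - <<'E'
from h import *
f=grab('wrist','w3.png');grab('scene','s3.png')
s=manip.state();print(s['contact_force'],s['gripper_width'])
print('plate pix est',proj(f,(.47,-.286,.01)))
p=s['tool_pos'];print('tip pix est',proj(f,p-[0,0,.0747]))
E
python3 -c "
import cv2,numpy as np
a=cv2.imread('pics/w3.png')[100:300,150:400];b=cv2.imread('pics/s3.png')[60:260,280:480]
cv2.imwrite('pics/v3.png',np.hstack([cv2.resize(a,(500,400)),cv2.resize(b,(300,300)) if 0 else cv2.resize(b,(300,400))]))"
```

```text
time: 5.45
tool_pos: [0.4511, 0.2939, 0.249]
tool_rot: [-0.001, 0.996, 0.09, 0.003]
contact_force: [0.2, 0.1, -1.6]
gripper_width: 0.297
time: 7.08
tool_pos: [0.4681, -0.2875, 0.2429]
tool_rot: [-0.002, 0.996, 0.088, -0.002]
contact_force: [-0.2, 0.4, -1.6]
gripper_width: 0.3
[-0.80301582 -0.25781323 -2.135747  ] 0.2935447821658501
plate pix est [259.19502591 165.05691261]
tip pix est [258.9336964  200.14375974]
```

View pics/v3.png

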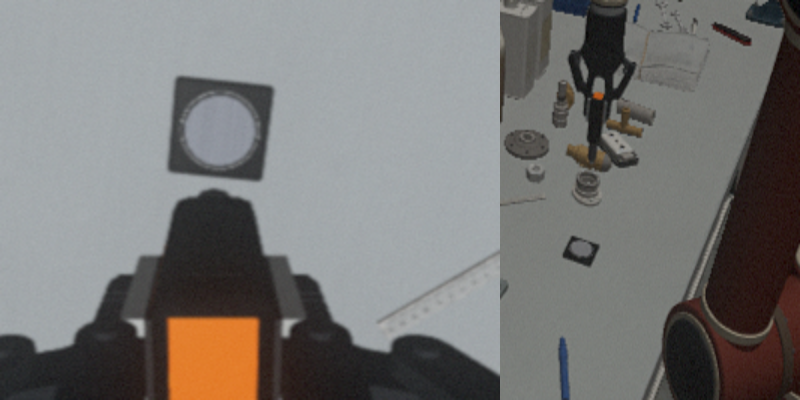

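The disc centre is at (260,165.5), matching the estimate, and the tip is held straight. I'll descend to just above it.

```bash
python3 -m pendant '[[[0,0,0,0.008,0.006,-0.1,0],[0,0,0,0,0,-0.15,0],[0,0,0,0,0,-0.15,0],[0,0,0,0,0,-0.12,0],[0,0,0,0,0,-0.06,0],[0,0,0,0,0,-0.02,0],[0,0,0,0,0,0,0],[0,0,0,0,0,0,0]]]'; python3 -c "
from h import *
print(manip.state()['contact_force'])"
```

```text
time: 8.18
tool_pos: [0.4722, -0.2859, 0.0972]
tool_rot: [0.001, 0.996, 0.09, 0.001]
contact_force: [-1.4, 0.2, -1.6]
gripper_width: 0.295
[-1.44316348  0.20072181 -1.64696507]
```

```bash
for i in 1; do python3 -m pendant '[[[0,0,0,-0.008,0,-0.02,0],[0,0,0,0,0,-0.02,0],[0,0,0,0,0,-0.01,0],[0,0,0,0,0,0,0],[0,0,0,0,0,0,0]]]'; python3 -m pendant '[[[0,0,0,0,0,-0.006,0],[0,0,0,0,0,0,0]]]'; python3 -m pendant '[[[0,0,0,0,0,-0.006,0],[0,0,0,0,0,0,0]]]'; done | grep -v -e rot -e width
```

```text
time: 8.8
tool_pos: [0.4693, -0.2853, 0.0833]
contact_force: [-1.6, 0.7, 0.4]
time: 9.05
tool_pos: [0.4693, -0.2853, 0.0817]
contact_force: [-1.2, -0.3, 1.6]
time: 9.3
tool_pos: [0.4694, -0.2853, 0.0801]
contact_force: [-1.5, -0.2, 2.6]
```

Push is about 4 N, so the tip is about half way in. Hold for more than a second.

```bash
python3 -m pendant '[[[0,0,0,0,0,0,0],[0,0,0,0,0,0,0],[0,0,0,0,0,0,0],[0,0,0,0,0,0,0],[0,0,0,0,0,0,0],[0,0,0,0,0,0,0]]]';python3 -m pendant '[[[0,0,0,0,0,0,0],[0,0,0,0,0,0,0],[0,0,0,0,0,0,0],[0,0,0,0,0,0,0],[0,0,0,0,0,0,0],[0,0,0,0,0,0,0]]]'
python3 - <<'E'
from h import *
f=grab('scene','s4.png');cv2.imwrite('pics/v4.png',cv2.resize(f['frame'][130:210,290:390],(700,560),interpolation=2))
E
```

```text
time: 10.05
tool_pos: [0.4694, -0.2853, 0.0801]
tool_rot: [0.0, 0.996, 0.09, 0.0]
contact_force: [-1.2, -0.2, 2.9]
gripper_width: 0.3
time: 10.8
tool_pos: [0.4693, -0.2853, 0.0801]
tool_rot: [0.0, 0.996, 0.09, 0.0]
contact_force: [-1.2, -0.7, 2.6]
gripper_width: 0.296
```

View pics/v4.png

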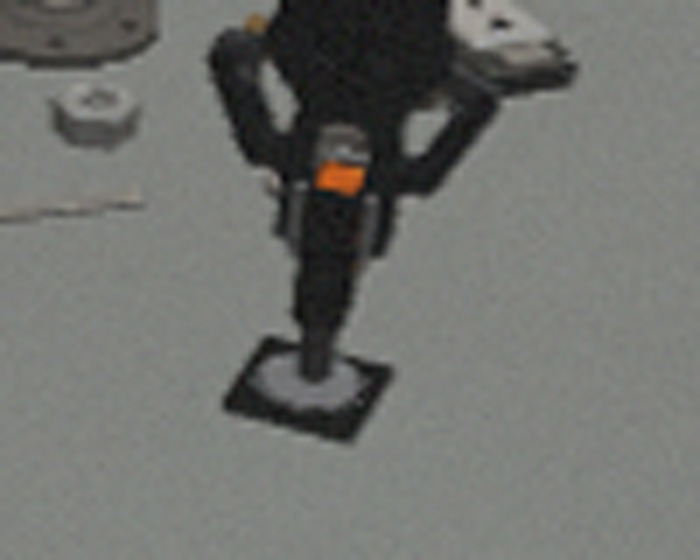

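The gauge stands upright at the centre of the disc with the nose just above it. Next I'll lift, carry it to the flange and tilt it 23.8° about -y.

```bash
python3 -m pendant '[[[0,0,0,0,0,0.06,0],[0,0,0,0,0,0.14,0],[0,0,0,0,0,0.18,0],[0,0,0,0,0,0.18,0],[0,0,0,0,0,0.12,0],[0,0,0,0,0,0,0],[0,-0.022,0,0.04,0.16,0,0],[0,-0.022,0,0.04,0.16,0,0],[0,-0.022,0,0.04,0.16,0,0],[0,-0.022,0,0.04,0.16,0,0],[0,-0.022,0,0.04,0.16,0,0],[0,-0.022,0,0.04,0.16,0,0],[0,0,0,0,0,0,0],[0,0,0,0,0,0,0]]]'
cat > chk.py <<'E'
from h import *
from scipy.spatial.transform import Rotation as Ro
s=manip.state();q=s['tool_rot'];R=Ro.from_quat([q[1],q[2],q[3],q[0]]).as_matrix()
n=np.array([-.4033,-.0024,.9151]);r=np.array([.584,-.0443,.0899])
tip=s['tool_pos']+R[:,2]*.0747
print('axis',-R[:,2],'err deg',np.degrees(np.arccos(-R[:,2]@n)),'tip',tip,'height',(tip-r)@n,'lateral',tip-r-n*((tip-r)@n),'F',s['contact_force'],s['contact_force']@n)
E
python3 - <<'E'
from chk import *
f=grab('wrist','w5.png');g=grab('scene','s5.png')
print(proj(f,r),proj(f,tip),proj(g,r),proj(g,tip))
# ring pixels in wrist
for nm,F in(('w',f),('s',g)):
    h=cv2.cvtColor(F['frame'],40);m=cv2.inRange(h,(20,90,90),(40,255,255));u,v=proj(F,r).astype(int)
    k=np.zeros_like(m);cv2.circle(k,(u,v),40,255,-1);ys,xs=np.nonzero(m&k);
    if len(xs)>8: print(nm,len(xs),(xs.min()+xs.max())/2,(ys.min()+ys.max())/2)
a=cv2.resize(f['frame'][60:300,130:390],(520,480));b=cv2.resize(g['frame'][110:240,215:285],(280,480))
cv2.imwrite('pics/v5.png',np.hstack([a,b]))
E
```

```text
time: 12.6
tool_pos: [0.5286, -0.0453, 0.2483]
tool_rot: [0.018, 0.975, 0.088, 0.204]
contact_force: [-0.1, -0.1, -1.0]
gripper_width: 0.301
axis [-4.00149640e-01 -3.86491837e-04  9.16449735e-01] err deg nan tip [ 0.55850347 -0.04527151  0.17979903] height 0.09255168280000085 lateral [ 0.01182957 -0.00074939  0.00520498] F [-0.14501383 -0.06095659 -1.04769766] -0.9001177575497946
[246.21186162 173.21966749] [257.60027953 201.28722336] [270.98203939 188.45372795] [280.24760223 164.50719887]
w 118 245.0 174.0
s 9 271.0 188.5chk.py:6: RuntimeWarning: invalid value encountered in arccos
  print('axis',-R[:,2],'err deg',np.degrees(np.arccos(-R[:,2]@n)),'tip',tip,'height',(tip-r)@n,'lateral',tip-r-n*((tip-r)@n),'F',s['contact_force'],s['contact_force']@n)
```

View pics/v5.png

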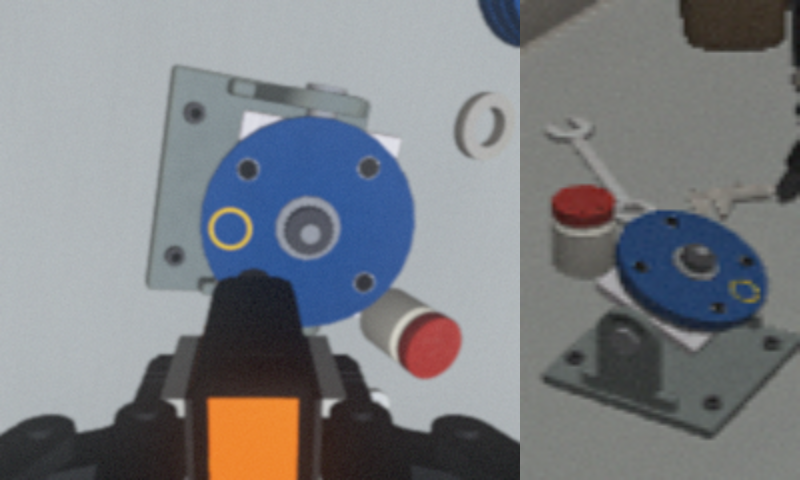

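The ring is seen at wrist (245,174), against (246,173) predicted. The tip is offset about 13 mm sideways and 93 mm up, as planned. I'll correct the offset and come down along the normal to about 10 mm above the face.

```bash
python3 -m pendant '[[[0,0,0,-0.047,0.003,-0.021,0],[0,0,0,0.027,0,-0.06,0],[0,0,0,0.027,0,-0.06,0],[0,0,0,0.027,0,-0.06,0],[0,0,0,0.027,0,-0.06,0],[0,0,0,0.027,0,-0.06,0],[0,0,0,0,0,0,0],[0,0,0,0,0,0,0]]]'
python3 - <<'E'
from chk import *
f=grab('scene','s6.png');g=grab('wrist','w6.png')
a=cv2.resize(f['frame'][130:230,225:325],(400,400),interpolation=2);b=cv2.resize(g['frame'][110:230,200:320],(400,400),interpolation=2)
cv2.imwrite('pics/v6.png',np.hstack([a,b])); print([(q-[225,130])*4 for q in(proj(f,r),proj(f,tip))])
E
```

```text
time: 13.7
tool_pos: [0.5516, -0.0445, 0.1702]
tool_rot: [0.018, 0.975, 0.088, 0.205]
contact_force: [0.4, -0.1, -1.3]
gripper_width: 0.295
axis [-4.03361422e-01  5.93667634e-05  9.15040742e-01] err deg nan tip [ 0.58176014 -0.04454106  0.10180208] height 0.011795502559486809 lateral [ 0.00251727 -0.00021275  0.00110801] F [ 0.38250582 -0.09809533 -1.2743837 ] -1.3202176912843566
[array([183.92815755, 233.81491178]), array([187.35838032, 221.11056385])]chk.py:6: RuntimeWarning: invalid value encountered in arccos
  print('axis',-R[:,2],'err deg',np.degrees(np.arccos(-R[:,2]@n)),'tip',tip,'height',(tip-r)@n,'lateral',tip-r-n*((tip-r)@n),'F',s['contact_force'],s['contact_force']@n)
```

View pics/v6.png

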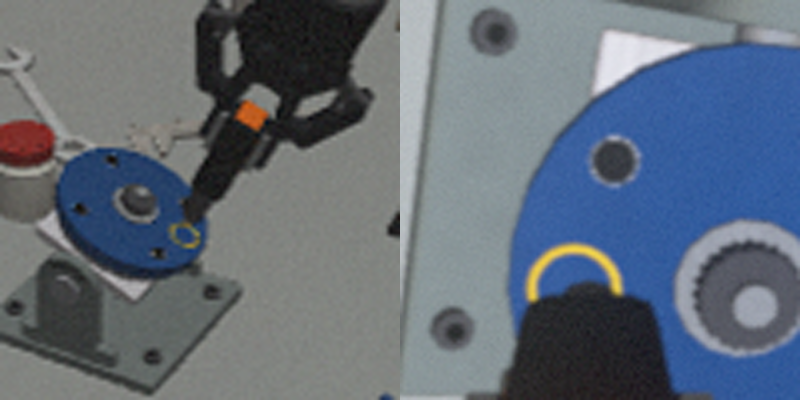

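The tip hovers about 2.7 mm to the uphill side of the ring's centre, and both the wrist view and the numbers agree. I'll correct that and come down in small steps.

```bash
python3 -m pendant '[[[0,0,0,-0.01,0,-0.004,0],[0,0,0,0.008,0,-0.018,0],[0,0,0,0.008,0,-0.018,0],[0,0,0,0,0,0,0],[0,0,0,0,0,0,0]]]' >/dev/null; python3 -W ignore chk.py
python3 -m pendant '[[[0,0,0,0.005,0,-0.011,0],[0,0,0,0,0,0,0],[0,0,0,0,0,0,0]]]'>/dev/null; python3 -W ignore chk.py
```

```text
axis [-4.02713603e-01 -8.80402547e-05  9.15326033e-01] err deg nan tip [ 0.58292031 -0.0444921   0.09129328] height 0.0017108894104737962 lateral [-0.00038969 -0.000188   -0.00017235] F [-0.33049774  0.76665786 -1.45818172] -1.2029323298088532
axis [-4.03548919e-01  2.24574907e-04  9.14958042e-01] err deg nan tip [ 0.58449266 -0.0446346   0.08917824] height -0.0008583694095068092 lateral [ 1.46476485e-04 -3.36659858e-04  6.37323625e-05] F [-0.69809718  0.22294399  0.67962833] 0.9029354112751756
```

```bash
python3 -m pendant '[[[0,0,0,0.002,0,-0.005,0],[0,0,0,0.002,0,-0.005,0],[0,0,0,0,0,0,0],[0,0,0,0,0,0,0],[0,0,0,0,0,0,0],[0,0,0,0,0,0,0]]]'; python3 -W ignore chk.py
python3 - <<'E'
from h import *
f=grab('scene','s7.png');g=grab('wrist','w7.png')
a=cv2.resize(f['frame'][150:220,235:305],(400,400),interpolation=2);b=cv2.resize(g['frame'][110:230,200:320],(400,400),interpolation=2)
cv2.imwrite('pics/v7.png',np.hstack([a,b]))
E
```

```text
time: 15.55
tool_pos: [0.5554, -0.0446, 0.1549]
tool_rot: [0.019, 0.975, 0.088, 0.205]
contact_force: [0.2, -0.4, 2.4]
gripper_width: 0.302
axis [-4.03771414e-01  1.94751075e-04  9.14859884e-01] err deg nan tip [ 0.58553721 -0.04460008  0.08660439] height -0.003635046716166579 lateral [ 7.11978038e-05 -3.08800085e-04  3.08250423e-05] F [ 0.22499872 -0.41751315  2.40750121] 2.1133644013475124
```

View pics/v7.png

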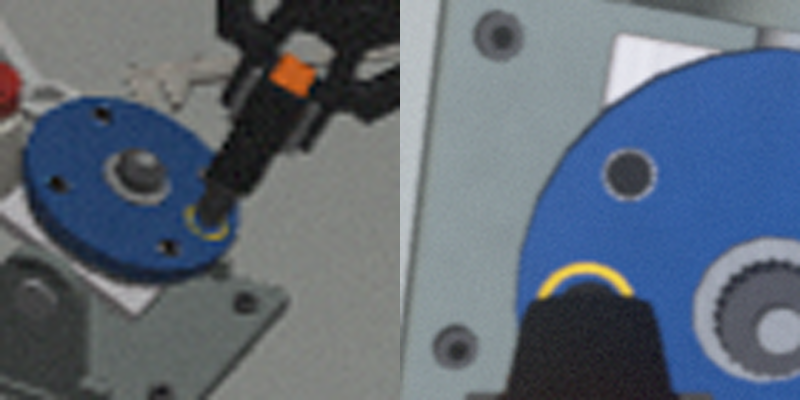

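The nose sits concentric in the yellow ring and square to the face, with a push of about 3.4 N, which is half stroke. Handing in.

```bash
python3 -W ignore -c "
from plant import manip
print(manip.job_done())"; python3 -W ignore chk.py
```

```text
the job is handed in; nothing more can be done
None
the job is handed in; nothing more can be done
```

I zeroed the gauge on the steel disc and finished with it held on the flange inside the yellow ring, then handed the job in. No verdict was reported.

- **Zeroing:** I lifted the full-size gauge straight up out of the dock. It then stood upright on the disc, about 1 mm from its centre, at about 4 N for at least 1.5 s. That puts the tip a little past half way in.
- **Flange:** At the last check, about 15.6 s in, the tip was about 0.3 mm sideways from my estimate of the ring's centre. The gauge's axis was within about 0.2° of my measured normal of the face. The push was about 3.4 N, so the tip was roughly half way in. The last pictures show the nose centred in the ring.
- **Other items:** My path kept clear of the pen, caliper and jar, and I saw no sign of contact, but I did not re-measure their positions or the flange's setting afterwards.
- **Failed readout:** The angle-error number in my check script came out as "nan" (rounding in the arccos), so I compared the axis vectors directly. The other checks I made agreed with each other.

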